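# Bring the blue-lidded jar to the front of the crepe topping carousel

### The arm

A 6-joint arm with a two-finger parallel gripper is mounted at the origin on the work surface. World frame = base frame: x ahead of the robot, y to its left, z up, the work surface at z = 0. Lengths are in m, angles in degrees, forces in N, time in s.
With the tool pointing down it reaches from about 0.25 to 0.725 m from the base axis. Payload 9.7 kg.
Tool frame: the origin (TCP) lies on the centre line of the jaws, within the pads' length; the fingertips stand 19 mm ahead of it and the grasp point (between the pads) is the TCP (bot.tcp_to_tips is the z of the fingertips in the tool frame, in m); z points along the fingers, y is the line along which they close (so a half turn about z gives the same grasp; the last joint's range is limited). The gripper opens to 85 mm and grips with 20 to 120 N. Pads are 22 mm wide; open, the fingers measure 114 mm over their backs; the gripper's body (76 mm by 85 mm) begins 54 mm behind the grasp point. The pads swing forward as they close: fully open they stand 13 mm farther back than shut.
Start: joints at [-74.198, 4.979, 10.078, 95.1, 0, 90], TCP at [0.15, -0.529, 0.25] pointing down, gripper open.
Joint ranges: [-179.16, 179.16], [-48.56, 103.87], [-65.8, 70.77], [-126.05, 130.52], [-82.76, 87.17], [-180, 180]. Speed limits (degrees/s): [127.2, 127.2, 147.25, 180, 180, 180].

### API

Orientations are given as [roll, pitch, yaw] about the fixed x, y, z axes, in that order (R = Rz(yaw) Ry(pitch) Rx(roll)).
In Python, from workcell import bot gives the robot as it stands. The module is installed in compiled form; this text tells all that it offers.
- The arm moves only by the tool play_rows, never from a script. Its argument "increments" is a list of rows, each an object with "slide": the shift along the tool's x, y, z in mm, a list of three; "angular": the turn, a rotation vector about the tool's x, y, z in degrees, a list of three; "claw": the opening, from -1 (shut) to 1 (fully open). In form: [{"slide": [x, y, z], "angular": [rx, ry, rz], "claw": claw}, ...]. A call has 1 to 8 rows; each row shifts and turns the commanded pose from where the row before left it, along the tool's axes as they then stand; what a row does not reach is not made up. A row lasts 1/10 s, in which the tool goes at most 50 mm and 8.59 degrees, less where a joint would pass 70% of its speed; a pose out of reach is approached as far as the arm can. A call is refused whole if a number of a shift passes 50 or a number of a turn 8.59, either way. A call with a gripper value outside its range is refused whole. The fingers move at their own pace and stop on an object; "squeeze" is the grip in N (left out, the last holds). Time passes only in rows, so rows that do not move let the fingers close. It gives the time, the measured TCP pose, the force, the opening and the grip force at its end, in the units of the state.
- bot.get_obs(): the state, without advancing time (a new reading comes with each control period).
- bot.camera(name): name is "side" or "top" or "wrist"; returns the picture (420x560x3 uint8, red, green, blue); there is no depth.
- bot.camera_info(name): a dict with "fovy" (degrees; the focal length in pixels is half the picture's height over the tangent of half this angle, whatever the lens; pixels are square), "cx", "cy" (the principal point, pixels), "R" (3x3) and "t" (3): a world point X has camera coordinates R X + t. Camera axes: x right, y down, z forward; pixel columns grow to the right and rows downward; lengths in m; the calibration is good to about 2 mm. A picture is of the moment at which its call begins: read the wrist's pose just before it. camera_info takes no time and is no camera call; for the wrist camera it gives the pose at the moment of the call.
- bot.job_done(): hands the job in; it is judged then, once.
The state is a dict: "time": time; "q": joint angles; "qd": joint speeds; "joint_efforts": joint torques, N m; "ee_pos": TCP position; "tcp_rot": TCP orientation; "wrist_force": force on the tool from outside, world axes, zero at the start; "torque": the same for the moment, N m; "opening": finger opening in m; "grasp_force": force on a finger pad.
Only numpy, scipy, OpenCV 4.12 (cv2) and the standard library are available. Lean on these libraries where they do the work, as an engineer would, in place of code of your own. Each camera call takes 0.05 s, during which the arm holds its last target. There are 200 camera calls.

### The job

At the crepe stall, slide the clear guard over the toppings fully open, towards the steel food pans. Then take the red handle in the middle of the carousel and turn it until the jar with the blue lid stands at the front, in line with the blue mark, without touching the jars, tipping them or disturbing the other things on the table. Finish while still gripping the red handle, holding the carousel still for serving: do not let go.

Things in the scene. Friction and masses are not known exactly. Their poses are not given: they have to be found in the camera images.
- station: fixed open-topped case on a white base board, 320 mm (x) by 596 mm (y); origin on the table below the carousel axis. Its -x side is the front, facing the robot; a blue mark there shows y = 0. Clear panes; steel rails along y at x = +-152 mm, tops 160 mm above the table. Carousel at y = -163 to 145 mm; two steel food pans (below 125 mm) at y = 145 to 433 mm, where the open guard parks
- guard (a joint): clear sliding guard, a level panel 300 x 285 x 5 mm, underside 161 mm above the table, covering the carousel; value = slide in m along the station's +y: 0 shut (centred on the carousel), 0.27 fully open (end stop, over the pans). Starts at 0 to 0.05. Friction about 1.5 N plus 4 N per m/s; stays where it is left
- guard_handle (a point): point in the guard's black fin handle, on top of the panel's centre, moving with it: fin 80 mm long along the station's x, 14 mm wide along y (grasp across y). This point lies 196 mm above the table; the fin's top is 15 mm above it, the panel 30 mm below it (a 10 mm high foot, 90 x 30 mm, surrounds the fin)
- carousel: round wooden turntable 242 mm across, five 12 mm high seats in a ring of radius 83 mm, 72 degrees apart, one jar in each (2.5 mm play); turns without limit either way about the vertical through its origin, friction about 0.03 N m, stays where it is left; origin on the axis, 14 mm above the table, at the deck's underside; deck top 28 mm above the table
- handle: red bar handle on top of the carousel's centre post, turning with it: 64 mm along its own x, 16 mm wide along its own y (grasp across y), 38 mm tall; origin at the bar's centre on the carousel axis, 130 mm above the table. Jar lids reach 96 mm above the table: fingers at the bar pass over them. Out of reach under the guard until that is open
- jar_blue: loose closed jar with a bright blue screw lid, green glass with a paper label: the marked jar, 50 mm across and 68 mm tall, about 0.17 kg; origin at the centre of its underside, z up. It starts in any seat but the frontmost one
- jar_white: loose closed jar with a white screw lid, amber, 50 mm across and 68 mm tall, about 0.17 kg; origin at the centre of its underside, z up
- jar_black: loose closed jar with a black screw lid, copper-brown, 50 mm across and 68 mm tall, about 0.17 kg; origin at the centre of its underside, z up
- jar_yellow: loose closed jar with a yellow screw lid, amber, 50 mm across and 68 mm tall, about 0.17 kg; origin at the centre of its underside, z up
- jar_green: loose closed jar with a green screw lid, green glass, 50 mm across and 68 mm tall, about 0.17 kg; origin at the centre of its underside, z up
- bowl: loose green plastic bowl, 170 mm across, 60 mm tall, a bystander; origin under its centre
- turner: loose wooden turner lying on the table, a bystander about 280 mm long along its x, under 30 mm high; origin at the middle of its underside
- spreader: loose wooden T-shaped batter spreader lying on the table, a bystander 196 mm long along its x and 136 mm across, 16 mm high; origin under the middle of its stick
- mug: loose white mug, 80 mm across, 90 mm tall, a bystander; origin under its centre

How it is judged (in metres and radians):
On the way, in this order (a step that is already met when the one before it is completed fails the run):
1. the guard is slid fully open (value of joint guard above 0.25 m), for 0.2 s.
2. the blue-lidded jar stands at the front while the fingers hold the red handle (x of jar_blue in the frame of station below -0.07 m and y of jar_blue in the frame of station between -0.014 and 0.014 m and contact force between the fingers and handle above 2 N and value of joint guard above 0.25 m), for 0.3 s.
At the end, for the whole second after the job is handed in: Fingers press the red handle (over 2 N), the carousel is still (under 0.06 rad/s), the blue-lidded jar is at the front within 14 mm sideways of the station centre line, the guard is within 20 mm of its open stop, and all jars are upright in their seats (all of step 2 and angular speed of carousel below 0.06 rad/s and angle between each of jar_white, jar_blue, jar_black, jar_yellow, jar_green's own z axis and vertical below 0.2 rad and z of each of jar_white, jar_blue, jar_black, jar_yellow, jar_green in the frame of station below 0.04 m); the arm keeps its last pose, push and grip.
It fails at once if a jar is touched by the robot (contact force between any of the fingers, the arm and jar_white above 2 N or contact force between any of the fingers, the arm and jar_blue above 2 N or contact force between any of the fingers, the arm and jar_black above 2 N or contact force between any of the fingers, the arm and jar_yellow above 2 N or contact force between any of the fingers, the arm and jar_green above 2 N).
It fails at once if a jar is tipped (angle between any of jar_white, jar_blue, jar_black, jar_yellow, jar_green's own z axis and vertical above 0.4 rad).
It fails at once if the bowl, turner, spreader or mug is moved by more than 30 mm (distance of any of bowl, turner, spreader, mug from where it was at the start of the episode above 0.03 m).
It also fails if it takes over 72 s, if anything falls off the work surface, if the arm or the gripper's body presses on something with over 40 N, if the wrist force passes 120 N, or if a joint passes its speed limit or range.

## Working session

There is one attempt and no reset: what is moved stays moved. The work goes in short steps, Python scripts to look and compute and a tool call to move; the robot and the scene stay as the last step left them, time stands still between calls to the robot, and variables do not carry over. Pictures are saved under pics/ and viewed, at most 10 in all, crops included, and the job is handed in when it is done.

Besides the shell and the picture viewer there is one more tool, called after "Emit:" as a command line: name --argument value ..., lists and objects as JSON in quotes. play_rows: Moves the arm, as the interface text tells. Its arguments: {"type":"object","properties":{"increments":{"type":"array"},"squeeze":{"type":"number"}},"required":["increments"]}

```bash
mkdir -p pics
python3 - <<'E'
from workcell import bot
import cv2,numpy as np
for n in ("top","side"):
    im=bot.camera(n); cv2.imwrite(f"pics/{n}0.png",im[:,:,::-1]); i=bot.camera_info(n)
    print(n,i)
o=bot.get_obs(); print(o['ee_pos'],o['tcp_rot'],o['opening'],o['time'])
E
```

```text
top {'fovy': 46.694221305328504, 'cx': 268.44186147798774, 'cy': 209.94589635755048, 'R': array([[ 0.00881271, -0.9999592 , -0.00198232],
       [-0.97557291, -0.00816261, -0.21952417],
       [ 0.21949903,  0.0038685 , -0.97560505]]), 't': array([-0.0270041 ,  0.50834931,  1.3648241 ])}
side {'fovy': 56.56478271951759, 'cx': 276.9500556802013, 'cy': 214.38956685063886, 'R': array([[ 0.61306485, -0.79001771, -0.00484739],
       [-0.75002557, -0.58008071, -0.31775464],
       [ 0.24821992,  0.19843987, -0.94816058]]), 't': array([-0.33496325,  0.40703472,  1.3306367 ])}
[ 0.14972993 -0.52905558  0.2496493 ] [-1.79933876e+02 -1.05988726e-03  1.58020493e+01] 0.08529183675828282 0.1
```

View pics/top0.png

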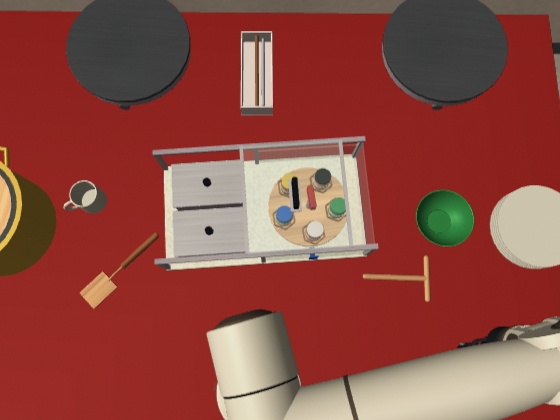

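View pics/side0.png

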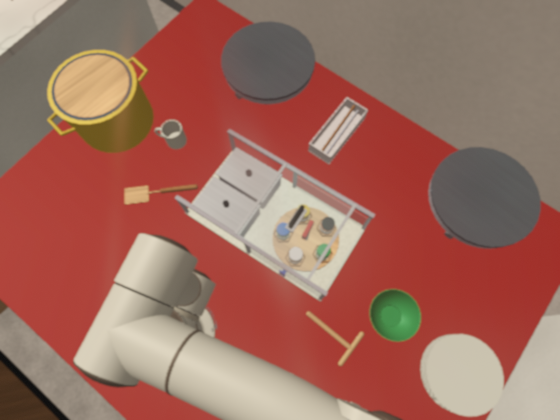

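The top view shows the station with its pans on the left (+y). The black fin is near (295,193), the red handle near (311,196), the blue lid near (284,214) and the blue mark near (313,256).

```bash
cat > h.py <<'E'
from workcell import bot
import cv2,numpy as np
def ray(i,uv,z,shape=(420,560)):
    f=210/np.tan(np.radians(i['fovy']/2)); R=np.array(i['R']);t=np.array(i['t'])
    d=R.T@np.array([(uv[0]-i['cx'])/f,(uv[1]-i['cy'])/f,1]); c=-R.T@t
    return c+d*(z-c[2])/d[2]
def blob(im,lo,hi,box,minA=15):
    h=cv2.cvtColor(im,cv2.COLOR_RGB2HSV); m=cv2.inRange(h,np.array(lo),np.array(hi))
    k=np.zeros_like(m); x0,y0,x1,y1=box; k[y0:y1,x0:x1]=m[y0:y1,x0:x1]
    cs,_=cv2.findContours(k,cv2.RETR_EXTERNAL,cv2.CHAIN_APPROX_NONE)
    out=[]
    for c in sorted(cs,key=cv2.contourArea,reverse=True):
        if cv2.contourArea(c)>=minA: out.append(cv2.minAreaRect(c))
    return out
E
python3 - <<'E'
from h import *
im=cv2.imread('pics/top0.png')[:,:,::-1].copy(); i=bot.camera_info('top')
B=(265,165,350,250)
for n,lo,hi,z,b in [('blue',(100,120,80),(130,255,255),.096,B),('fin',(0,0,0),(180,255,45),.211,(285,165,306,220)),('red',(0,150,90),(8,255,255),.149,(300,180,325,215)),('red2',(172,150,90),(180,255,255),.149,(300,180,325,215)),('deck',(8,50,80),(25,200,255),.028,B),('mark',(100,120,60),(130,255,255),.03,(300,245,325,265))]:
    for r in blob(im,lo,hi,b)[:2]:
        print(n,np.round(r[0],1),np.round(r[1],1),round(r[2]),ray(i,r[0],z).round(4), [ray(i,p,z).round(3)[:2].tolist() for p in cv2.boxPoints(r)])
for n,p in [('fl',(158,264)),('fr',(376,247)),('bl',(155,153)),('br',(364,140))]: print(n,ray(i,p,.16).round(3))
cv2.imwrite('pics/crop0.png',cv2.resize(im[125:280,145:385,::-1],None,fx=3.3,fy=3.3,interpolation=cv2.INTER_CUBIC))
E
```

```text
blue [284. 214.] [14. 14.] 90 [ 0.4883 -0.067   0.096 ] [[0.508, -0.047], [0.509, -0.087], [0.468, -0.087], [0.468, -0.047]]
fin [295. 193.] [30.3  5.4] 85 [ 0.5199 -0.0924  0.211 ] [[0.56, -0.082], [0.562, -0.096], [0.48, -0.103], [0.479, -0.089]]
red [310.5 195.9] [20.2  4.2] 85 [ 0.5282 -0.1381  0.149 ] [[0.556, -0.13], [0.557, -0.142], [0.5, -0.146], [0.499, -0.134]]
deck [306.3 206.6] [79. 77.] 84 [ 0.5262 -0.1353  0.028 ] [[0.636, -0.008], [0.662, -0.241], [0.42, -0.258], [0.396, -0.034]]
fl [0.337 0.267 0.16 ]
fr [ 0.387 -0.31   0.16 ]
bl [0.645 0.293 0.16 ]
br [ 0.688 -0.288  0.16 ]
```

View pics/crop0.png

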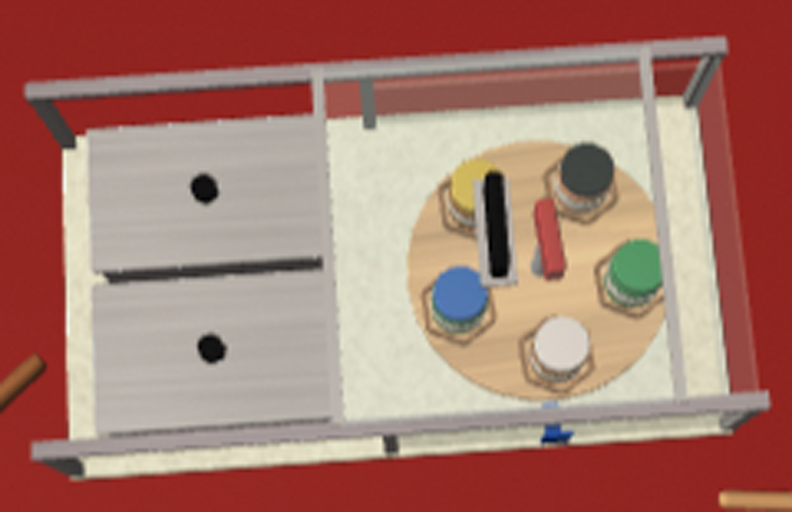

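Carousel axis ≈ (0.528, −0.137), station yaw ≈ 4.8°. The fin is at (0.520, −0.092), so the guard is at about 0.046. The blue jar needs about +65° of turn. I'll move above the fin next.

Emit:
play_rows --increments '[{"slide":[0,0,-10],"angular":[0,0,5.5],"claw":1},{"slide":[0,0,-10],"angular":[0,0,5.5],"claw":1},{"slide":[27,-27,0],"angular":[0,0,0],"claw":1},{"slide":[27,-27,0],"angular":[0,0,0],"claw":1},{"slide":[27,-27,0],"angular":[0,0,0],"claw":1},{"slide":[27,-27,0],"angular":[0,0,0],"claw":1},{"slide":[27,-27,0],"angular":[0,0,0],"claw":1},{"slide":[27,-27,0],"angular":[0,0,0],"claw":1}]' --squeeze 40

```text
time: 0.9
ee_pos: [0.2983, -0.3529, 0.27]
tcp_rot: [-180.0, 0.0, 4.8]
wrist_force: [0.3, -0.4, 0.6]
opening: 0.0857
grasp_force: 0.0
```

Emit:
play_rows --increments '[{"slide":[27,-27,0],"angular":[0,0,0],"claw":1},{"slide":[27,-27,0],"angular":[0,0,0],"claw":1},{"slide":[27,-27,0],"angular":[0,0,0],"claw":1},{"slide":[27,-27,0],"angular":[0,0,0],"claw":1},{"slide":[27,-27,0],"angular":[0,0,0],"claw":1},{"slide":[27,-27,0],"angular":[0,0,0],"claw":1},{"slide":[27,-27,0],"angular":[0,0,0],"claw":1},{"slide":[0,0,0],"angular":[0,0,0],"claw":1}]'

```text
time: 1.7
ee_pos: [0.472, -0.1472, 0.2693]
tcp_rot: [-179.9, 0.0, 5.0]
wrist_force: [-1.3, -0.9, -1.7]
opening: 0.0853
grasp_force: 0.0
```

Run:
```python
from h import *
o=bot.get_obs(); print(o['ee_pos'],o['tcp_rot'],o['q'],o['time'])
i=bot.camera_info('wrist');im=bot.camera('wrist'); cv2.imwrite('pics/w1.png',im[:,:,::-1]); print(i['fovy'],i['cx'],i['cy'],-i['R'].T@i['t'])
f=210/np.tan(np.radians(i['fovy']/2)); 
for P in [(.52,-.092,.211),(.48,-.095,.211),(.56,-.089,.211),(.528,-.137,.149)]:
    c=i['R']@np.array(P)+i['t']; print(P,(f*c[0]/c[2]+i['cx']).round(),(f*c[1]/c[2]+i['cy']).round())
```

```text
[ 0.47199897 -0.14719134  0.26934878] [-1.79934705e+02  4.47359201e-02  5.02555544e+00] [-1.73432452e+01 -2.11319562e+00  4.97406204e+00  9.71534766e+01
  4.33570325e-02  1.57631200e+02] 1.7
62.011820725919804 281.0819667894494 211.54578770345626 [ 0.54648391 -0.14142821  0.39333964]
(0.52, -0.092, 0.211) 182.0 151.0
(0.48, -0.095, 0.211) 187.0 224.0
(0.56, -0.089, 0.211) 176.0 67.0
(0.528, -0.137, 0.149) 273.0 134.0
```

View pics/w1.png

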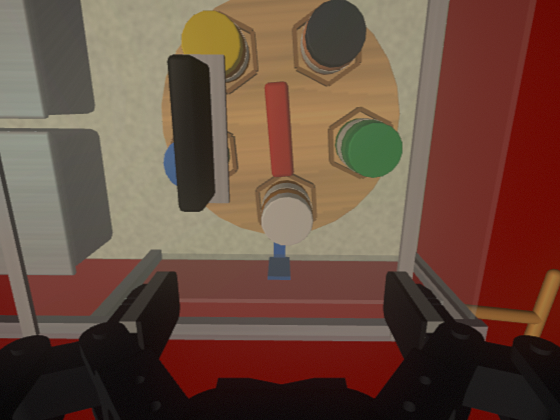

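The wrist view has the fin at about (188,133) and the red handle at about (278,130), which puts the fin at (0.524, −0.094) and the handle axis at (0.531, −0.140). The last joint would pass its range during the slide, so I'll make a half turn first.

Emit:
play_rows --increments '[{"slide":[28,-24,0],"angular":[0,0,0],"claw":1},{"slide":[28,-24,0],"angular":[0,0,0],"claw":1},{"slide":[0,0,0],"angular":[0,0,-8.57],"claw":1},{"slide":[0,0,0],"angular":[0,0,-8.57],"claw":1},{"slide":[0,0,0],"angular":[0,0,-8.57],"claw":1},{"slide":[0,0,0],"angular":[0,0,-8.57],"claw":1},{"slide":[0,0,0],"angular":[0,0,-8.57],"claw":1},{"slide":[0,0,0],"angular":[0,0,-8.57],"claw":1}]'

```text
time: 2.55
ee_pos: [0.5213, -0.0986, 0.2702]
tcp_rot: [-180.0, 0.0, 56.5]
wrist_force: [-0.2, 0.4, 0.1]
opening: 0.0855
grasp_force: 0.0
```

Emit:
play_rows --increments '[{"slide":[0,0,0],"angular":[0,0,-8.57],"claw":1},{"slide":[0,0,0],"angular":[0,0,-8.57],"claw":1},{"slide":[0,0,0],"angular":[0,0,-8.57],"claw":1},{"slide":[0,0,0],"angular":[0,0,-8.57],"claw":1},{"slide":[0,0,0],"angular":[0,0,-8.57],"claw":1},{"slide":[0,0,0],"angular":[0,0,-8.57],"claw":1},{"slide":[0,0,0],"angular":[0,0,-8.57],"claw":1},{"slide":[0,0,0],"angular":[0,0,-8.57],"claw":1}]'

```text
time: 3.35
ee_pos: [0.5213, -0.0987, 0.2702]
tcp_rot: [-180.0, -0.0, 125.1]
wrist_force: [1.0, -0.2, -0.1]
opening: 0.0856
grasp_force: 0.0
```

Emit:
play_rows --increments '[{"slide":[0,0,0],"angular":[0,0,-8.57],"claw":1},{"slide":[0,0,0],"angular":[0,0,-8.57],"claw":1},{"slide":[0,0,0],"angular":[0,0,-8.57],"claw":1},{"slide":[0,0,0],"angular":[0,0,-8.57],"claw":1},{"slide":[0,0,0],"angular":[0,0,-8.57],"claw":1},{"slide":[0,0,0],"angular":[0,0,-8.57],"claw":1},{"slide":[0,0,0],"angular":[0,0,-8.57],"claw":1},{"slide":[0,0,0],"angular":[0,0,0],"claw":1}]'

```text
time: 4.15
ee_pos: [0.5214, -0.0985, 0.2702]
tcp_rot: [-180.0, -0.0, -175.2]
wrist_force: [0.7, -0.3, 0.8]
opening: 0.0855
grasp_force: 0.0
```

Run:
```python
from h import *
o=bot.get_obs(); print(o['ee_pos'],o['tcp_rot'],o['q'],o['time'])
i=bot.camera_info('wrist');im=bot.camera('wrist'); cv2.imwrite('pics/w2.png',im[:,:,::-1]); print(-i['R'].T@i['t'])
for r in blob(im,(0,0,0),(180,255,50),(60,60,500,260),300)[:2]: print(r,ray(i,r[0],.211),[ray(i,p,.211).round(3)[:2].tolist() for p in cv2.boxPoints(r)])
```

```text
[ 0.52139242 -0.09851981  0.27024417] [-1.79991892e+02 -2.21517579e-02 -1.75165125e+02] [-1.06932901e+01  2.80977323e+00  1.00222348e+01  9.72316341e+01
 -1.37426072e-02 -1.55281646e+01] 4.15
[ 0.44986329 -0.10520698  0.39430828]
((291.0, 214.0), (90.0, 24.0), 90.0) [ 0.50557331 -0.09503652  0.211     ] [[0.481, -0.104], [0.48, -0.091], [0.532, -0.086], [0.533, -0.099]]
```

View pics/w2.png

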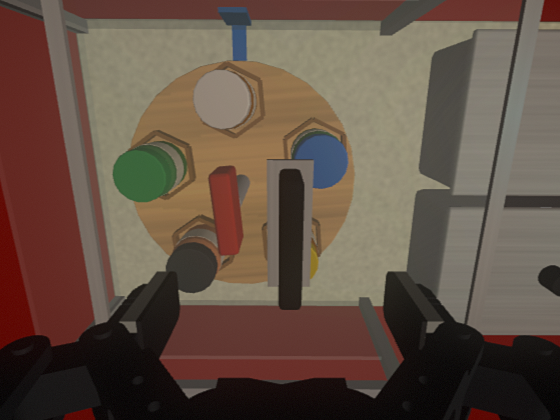

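The fin is at x 0.48–0.56, y ≈ −0.094, so I need to shift +5 mm in y before descending and gripping.

Emit:
play_rows --increments '[{"slide":[0,5,17],"angular":[0,0,0],"claw":1},{"slide":[0,0,17],"angular":[0,0,0],"claw":1},{"slide":[0,0,17],"angular":[0,0,0],"claw":1},{"slide":[0,0,16],"angular":[0,0,0],"claw":1},{"slide":[0,0,0],"angular":[0,0,0],"claw":-1},{"slide":[0,0,0],"angular":[0,0,0],"claw":-1},{"slide":[0,0,0],"angular":[0,0,0],"claw":-1},{"slide":[0,0,0],"angular":[0,0,0],"claw":-1}]' --squeeze 40

```text
time: 5.0
ee_pos: [0.5219, -0.0927, 0.2043]
tcp_rot: [-180.0, 0.1, -175.3]
wrist_force: [-0.4, -0.5, 0.2]
opening: 0.028
grasp_force: 0.0
```

Emit:
play_rows --increments '[{"slide":[0,0,0],"angular":[0,0,0],"claw":-1},{"slide":[0,0,0],"angular":[0,0,0],"claw":-1},{"slide":[0,0,0],"angular":[0,0,0],"claw":-1},{"slide":[0,0,0],"angular":[0,0,0],"claw":-1}]'

```text
time: 5.4
ee_pos: [0.5218, -0.0927, 0.2041]
tcp_rot: [-180.0, 0.1, -175.2]
wrist_force: [-0.6, -0.7, 6.5]
opening: 0.0132
grasp_force: 41.0
```

Emit:
play_rows --increments '[{"slide":[0,10,0],"angular":[0,0,0],"claw":-1},{"slide":[0,20,0],"angular":[0,0,0],"claw":-1},{"slide":[0,20,0],"angular":[0,0,0],"claw":-1},{"slide":[0,20,0],"angular":[0,0,0],"claw":-1},{"slide":[0,20,0],"angular":[0,0,0],"claw":-1},{"slide":[0,20,0],"angular":[0,0,0],"claw":-1},{"slide":[0,20,0],"angular":[0,0,0],"claw":-1},{"slide":[0,0,0],"angular":[0,0,0],"claw":-1}]'

```text
time: 6.2
ee_pos: [0.5114, 0.039, 0.2041]
tcp_rot: [179.9, 0.2, -175.1]
wrist_force: [3.3, 1.7, 5.3]
opening: 0.0133
grasp_force: 40.9
```

Emit:
play_rows --increments '[{"slide":[0,20,0],"angular":[0,0,0],"claw":-1},{"slide":[0,20,0],"angular":[0,0,0],"claw":-1},{"slide":[0,20,0],"angular":[0,0,0],"claw":-1},{"slide":[0,15,0],"angular":[0,0,0],"claw":-1},{"slide":[0,10,0],"angular":[0,0,0],"claw":-1},{"slide":[0,5,0],"angular":[0,0,0],"claw":-1},{"slide":[0,0,0],"angular":[0,0,0],"claw":-1}]'

```text
time: 6.9
ee_pos: [0.5044, 0.1274, 0.2041]
tcp_rot: [180.0, 0.2, -175.2]
wrist_force: [5.1, 2.1, 3.8]
opening: 0.0129
grasp_force: 40.9
```

Emit:
play_rows --increments '[{"slide":[0,2,0],"angular":[0,0,0],"claw":-1},{"slide":[0,2,0],"angular":[0,0,0],"claw":-1},{"slide":[0,2,0],"angular":[0,0,0],"claw":-1},{"slide":[0,0,0],"angular":[0,0,0],"claw":-1},{"slide":[0,0,0],"angular":[0,0,0],"claw":-1}]'

```text
time: 7.4
ee_pos: [0.5043, 0.1285, 0.2041]
tcp_rot: [-179.5, 0.2, -175.4]
wrist_force: [8.5, -26.1, 5.5]
opening: 0.0132
grasp_force: 41.4
```

The stop is reached: 26 N, with the guard at about 0.27. Now I'll relax the push, release, rise and go back over the carousel.

Emit:
play_rows --increments '[{"slide":[0,-4,0],"angular":[0,0,0],"claw":-1},{"slide":[0,0,0],"angular":[0,0,0],"claw":1},{"slide":[0,0,0],"angular":[0,0,0],"claw":1},{"slide":[0,0,0],"angular":[0,0,0],"claw":1},{"slide":[0,0,0],"angular":[0,0,0],"claw":1},{"slide":[0,0,0],"angular":[0,0,0],"claw":1},{"slide":[0,0,-25],"angular":[0,0,0],"claw":1},{"slide":[0,0,-35],"angular":[0,0,0],"claw":1}]'

```text
time: 8.2
ee_pos: [0.5022, 0.1286, 0.2623]
tcp_rot: [-180.0, -0.2, -175.2]
wrist_force: [0.7, 1.6, 0.8]
opening: 0.0855
grasp_force: 0.0
```

Emit:
play_rows --increments '[{"slide":[0,-30,-6],"angular":[0,0,0],"claw":1},{"slide":[0,-40,0],"angular":[0,0,0],"claw":1},{"slide":[0,-40,0],"angular":[0,0,0],"claw":1},{"slide":[0,-40,0],"angular":[0,0,0],"claw":1},{"slide":[-4,-40,0],"angular":[0,0,0],"claw":1},{"slide":[0,-40,0],"angular":[0,0,0],"claw":1},{"slide":[0,-40,0],"angular":[0,0,0],"claw":1},{"slide":[0,0,0],"angular":[0,0,0],"claw":1}]'

```text
time: 9.0
ee_pos: [0.5295, -0.1438, 0.2686]
tcp_rot: [-180.0, -0.1, -175.4]
wrist_force: [-0.3, 0.9, -0.0]
opening: 0.0852
grasp_force: 0.0
```

Run:
```python
from h import *
o=bot.get_obs(); print(o['ee_pos'],o['tcp_rot'],o['q'],o['time'],o['opening'])
i=bot.camera_info('wrist');im=bot.camera('wrist'); cv2.imwrite('pics/w3.png',im[:,:,::-1])
B=(100,60,480,300)
for n,lo,hi,z in [('red',(0,150,70),(8,255,255),.149),('red2',(172,150,70),(180,255,255),.149),('blue',(100,120,80),(130,255,255),.096)]:
  for r in blob(im,lo,hi,B,300)[:3]: print(n,r,ray(i,r[0],z).round(4),[ray(i,p,z).round(3)[:2].tolist() for p in cv2.boxPoints(r)])
im=bot.camera('top'); i=bot.camera_info('top')
for r in blob(im,(0,0,0),(180,255,45),(210,150,262,220))[:3]: print('fin?',r,ray(i,r[0],.211))
```

```text
[ 0.52945237 -0.14377252  0.26859582] [-1.79966282e+02 -5.04392604e-02 -1.75448780e+02] [-1.51686483e+01  5.27854927e+00  1.24492368e+01  9.72067917e+01
 -4.87595354e-02 -1.97198674e+01] 9.0 0.08517675106154546
red ((124.0, 179.5), (239.0, 48.0), 90.0) [ 0.5158 -0.2572  0.149 ] [[0.438, -0.269], [0.436, -0.238], [0.611, -0.243], [0.614, -0.281]]
red ((285.41473388671875, 206.39117431640625), (88.12427520751953, 20.708051681518555), 85.60128784179688) [ 0.5265 -0.1416  0.149 ] [[0.496, -0.154], [0.494, -0.139], [0.559, -0.128], [0.562, -0.144]]
blue ((375.0000305175781, 156.50003051757812), (50.20458221435547, 54.44721603393555), 45.0) [ 0.4917 -0.0678  0.096 ] [[0.495, -0.099], [0.462, -0.071], [0.488, -0.037], [0.524, -0.064]]
fin? ((212.5, 198.0), (30.0, 5.0), 90.0) [0.50453789 0.12308258 0.211     ]
```

View pics/w3.png

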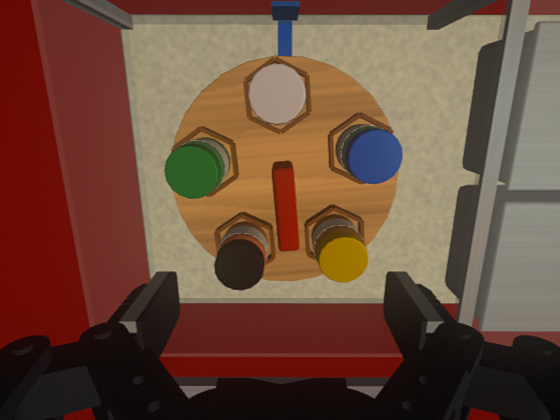

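The handle is at (0.528, −0.141) with yaw ≈ 9°, and the blue lid sits at (375,156), so about 68° of turn is needed. Aligning and descending to grip.

Emit:
play_rows --increments '[{"slide":[1,3,0],"angular":[0,0,-4],"claw":1},{"slide":[0,0,30],"angular":[0,0,0],"claw":1},{"slide":[0,0,30],"angular":[0,0,0],"claw":1},{"slide":[0,0,30],"angular":[0,0,0],"claw":1},{"slide":[0,0,22],"angular":[0,0,0],"claw":1},{"slide":[0,0,20],"angular":[0,0,0],"claw":1},{"slide":[0,0,0],"angular":[0,0,0],"claw":1}]' --squeeze 30

```text
time: 9.8
ee_pos: [0.527, -0.1355, 0.1347]
tcp_rot: [179.9, -0.2, -171.1]
wrist_force: [-0.3, 0.1, 1.0]
opening: 0.0853
grasp_force: 0.0
```

Emit:
play_rows --increments '[{"slide":[0,0,0],"angular":[0,0,0],"claw":-1},{"slide":[0,0,0],"angular":[0,0,0],"claw":-1},{"slide":[0,0,0],"angular":[0,0,0],"claw":-1},{"slide":[0,0,0],"angular":[0,0,0],"claw":-1},{"slide":[0,0,0],"angular":[0,0,0],"claw":-1},{"slide":[0,0,0],"angular":[0,0,0],"claw":-1},{"slide":[0,0,0],"angular":[0,0,0],"claw":-1}]' --squeeze 30

```text
time: 10.5
ee_pos: [0.5291, -0.1405, 0.1384]
tcp_rot: [-179.6, 0.1, -171.4]
wrist_force: [2.1, -19.1, 0.8]
opening: 0.0157
grasp_force: 35.0
```

The grip is on the handle but with −19 N sideways, so I'll recentre by 4 mm and then turn slowly.

Emit:
play_rows --increments '[{"slide":[0,-4,0],"angular":[0,0,0],"claw":-1},{"slide":[0,0,0],"angular":[0,0,-2],"claw":-1},{"slide":[0,0,0],"angular":[0,0,-4],"claw":-1},{"slide":[0,0,0],"angular":[0,0,-4],"claw":-1},{"slide":[0,0,0],"angular":[0,0,-4],"claw":-1},{"slide":[0,0,0],"angular":[0,0,-4],"claw":-1},{"slide":[0,0,0],"angular":[0,0,-2],"claw":-1},{"slide":[0,0,0],"angular":[0,0,0],"claw":-1}]'

```text
time: 11.3
ee_pos: [0.529, -0.1406, 0.1384]
tcp_rot: [180.0, 0.1, -151.1]
wrist_force: [-1.5, 2.7, 7.2]
opening: 0.0152
grasp_force: 35.8
```

Turned 20° with low forces. Another 48° to go.

Emit:
play_rows --increments '[{"slide":[0,0,0],"angular":[0,0,-2],"claw":-1},{"slide":[0,0,0],"angular":[0,0,-4],"claw":-1},{"slide":[0,0,0],"angular":[0,0,-4],"claw":-1},{"slide":[0,0,0],"angular":[0,0,-4],"claw":-1},{"slide":[0,0,0],"angular":[0,0,-4],"claw":-1},{"slide":[0,0,0],"angular":[0,0,-4],"claw":-1},{"slide":[0,0,0],"angular":[0,0,-2],"claw":-1},{"slide":[0,0,0],"angular":[0,0,0],"claw":-1}]'

```text
time: 12.1
ee_pos: [0.529, -0.1406, 0.1384]
tcp_rot: [-180.0, 0.1, -127.1]
wrist_force: [-2.1, 2.9, 6.7]
opening: 0.0155
grasp_force: 35.9
```

Emit:
play_rows --increments '[{"slide":[0,0,0],"angular":[0,0,-2],"claw":-1},{"slide":[0,0,0],"angular":[0,0,-4],"claw":-1},{"slide":[0,0,0],"angular":[0,0,-4],"claw":-1},{"slide":[0,0,0],"angular":[0,0,-4],"claw":-1},{"slide":[0,0,0],"angular":[0,0,-4],"claw":-1},{"slide":[0,0,0],"angular":[0,0,-4],"claw":-1},{"slide":[0,0,0],"angular":[0,0,-2],"claw":-1},{"slide":[0,0,0],"angular":[0,0,0],"claw":-1}]'

```text
time: 12.9
ee_pos: [0.5289, -0.1406, 0.1384]
tcp_rot: [-180.0, 0.1, -103.1]
wrist_force: [-3.1, 4.9, 6.4]
opening: 0.0156
grasp_force: 35.9
```

Run:
```python
from h import *
o=bot.get_obs(); print(o['ee_pos'],o['tcp_rot'],o['grasp_force'],o['time'],o['opening'])
ps=[]
for n in ('wrist','top','side'):
  i=bot.camera_info(n); im=bot.camera(n); cv2.imwrite(f'pics/{n}4.png',im[:,:,::-1])
  B=(0,0,560,420) 
  for r in blob(im,(100,110,60),(130,255,255),B,12)[:4]: print(n,np.round(r[0]),np.round(r[1]),ray(i,r[0],.096).round(4))
a=[cv2.resize(cv2.imread(f'pics/{n}4.png')[y:y+180,x:x+200],None,fx=1.9,fy=1.9) for n,x,y in (('top',200,120),('side',190,140))]
cv2.imwrite('pics/c4.png',np.hstack([cv2.resize(a[0],(380,342)),cv2.resize(cv2.imread('pics/wrist4.png'),(420,342))]))
```

```text
[ 0.52892817 -0.14055265  0.13838332] [-1.79964785e+02  7.41912207e-02 -1.03130535e+02] 35.88977336883545 12.9 0.01560949483279528
wrist [452. 197.] [ 85. 126.] [ 0.4418 -0.152   0.096 ]
wrist [542. 153.] [41.  7.] [ 0.3984 -0.1636  0.096 ]
side [294. 252.] [10.  8.] [ 0.4478 -0.1522  0.096 ]
```

View pics/c4.png

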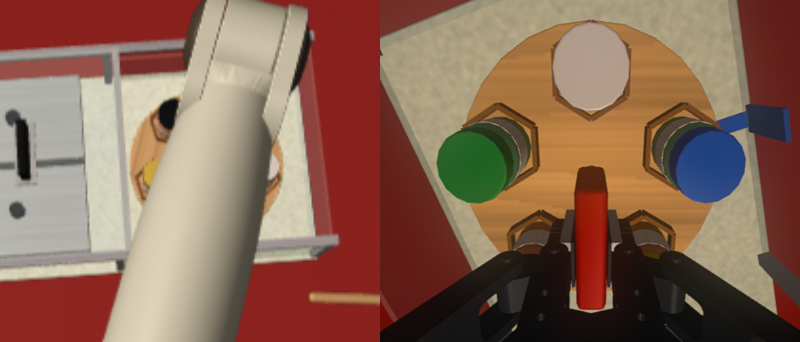

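The blue jar is in line with the blue mark: two views give station y ≈ −4 mm and x ≈ −83 mm. The fin is over the pans and the grip is 36 N. I'll hold briefly, then hand in.

Emit:
play_rows --increments '[{"slide":[0,0,0],"angular":[0,0,1],"claw":-1},{"slide":[0,0,0],"angular":[0,0,0],"claw":-1},{"slide":[0,0,0],"angular":[0,0,0],"claw":-1},{"slide":[0,0,0],"angular":[0,0,0],"claw":-1},{"slide":[0,0,0],"angular":[0,0,0],"claw":-1},{"slide":[0,0,0],"angular":[0,0,0],"claw":-1}]'

```text
time: 13.65
ee_pos: [0.5289, -0.1405, 0.1384]
tcp_rot: [-180.0, 0.1, -104.2]
wrist_force: [-3.2, 3.9, 6.9]
opening: 0.0153
grasp_force: 35.9
```

```bash
python3 -c "
from workcell import bot
o=bot.get_obs(); print(o['grasp_force'],o['tcp_rot'])
print(bot.job_done())"
```

```text
35.873993039131165 [-1.79966372e+02  7.44522519e-02 -1.04208002e+02]
the job is handed in; nothing more can be done
None
```

I handed the job in at 13.65 s with the guard against its open stop, the blue-lidded jar at the front about 4 mm off the centre line, and the gripper still holding the red handle at 36 N; no verdict was returned.

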